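# Load a well plate under the plate shaker's hold-down spring and start it

### The arm

A 6-joint arm with a two-finger parallel gripper is mounted at the origin on the work surface. World frame = base frame: x ahead of the robot, y to its left, z up, the work surface at z = 0. Lengths are in m, angles in rad, forces in N, time in s.
With the tool pointing down it reaches from about 0.4 to 0.825 m from the base axis. Payload 7 kg.
Tool frame: the origin (TCP) lies on the centre line of the jaws, within the pads' length; the fingertips stand 22 mm ahead of it and the grasp point (between the pads) lies 3 mm ahead of it (arm.tcp_to_tips is the distance from the TCP to the fingertips, in m); z points along the fingers, y is the line along which they close (so a half turn about z gives the same grasp; the last joint's range is limited). The gripper opens to 88 mm and grips with 3 to 60 N. Pads are 19 mm wide; open, the fingers measure 130 mm over their backs; the gripper's body (78 mm by 193 mm) begins 47 mm behind the grasp point.
Start: joints at [-1.046, 0.359, 0.012, 0, -1.224, -0.288], TCP at [0.158, -0.656, 0.249] pointing down, gripper open.
Joint ranges: [-3.07, 3.07], [-1.43, 2.12], [-1.02, 1.25], [-3.03, 1.67], [-3.05, -0], [-3.03, 3.03]. Speed limits (rad/s): [2.39, 2.39, 3.01, 3.14, 3.14, 3.14].

### API

Orientations are given as [roll, pitch, yaw] about the fixed x, y, z axes, in that order (R = Rz(yaw) Ry(pitch) Rx(roll)).
In Python, from station import arm gives the robot as it stands.
- The arm moves only by the tool jog_arm, never from a script. Its argument "targets" is a list of rows, each an object of numbers: "dx", "dy", "dz": the shift along the tool's x, y, z in mm; "rx", "ry", "rz": the turn, a rotation vector about the tool's x, y, z in rad; "gripper": the closure, from 0 (fully open) to 1 (shut). In form: [{"dx": .., "dy": .., "dz": .., "rx": .., "ry": .., "rz": .., "gripper": ..}, ...]. A call has exactly 8 rows; each row is the pose to reach, as a shift and turn from the pose commanded when the call began, along the tool's axes at that moment; what a row does not reach only later rows make up. A row lasts 1/12 s, in which the tool goes at most 41.7 mm and 7.16 degrees, less where a joint would pass 70% of its speed; a pose out of reach is approached as far as the arm can. A call with a gripper value outside its range is refused whole. The fingers move at their own pace and stop on an object; "force" is the grip in N (left out, the last holds). Time passes only in rows, so rows that repeat a pose let the fingers close, or fill a call up. It gives the time, the measured TCP pose, the force, the opening and the grip force at its end, in the units of the state.
- arm.get_state(): the state, without advancing time (a new reading comes with each control period).
- arm.grab_frame(name): name is "side" or "top"; returns a dict with "frame" (384x512x3 uint8, red, green, blue), "z_map" (384x512 float32, m along the optical axis (not along the pixel's ray), 0 where there is no reading), "fx", "fy", "cx", "cy" (pixels), "view" (4x4, takes a point from world to camera coordinates). Camera axes: x right, y down, z forward; pixel columns grow to the right and rows downward; lengths in m; the calibration is good to about 2 mm. A picture is of the moment at which its call begins.
- arm.job_done(): hands the job in; it is judged then, once.
The state is a dict: "t": time; "q": joint angles; "qd": joint speeds; "joint_efforts": joint torques, N m; "eef_pos": TCP position; "ee_rot": TCP orientation; "force": force on the tool from outside, world axes, zero at the start; "moment": the same for the moment, N m; "width": finger opening in m; "gripper_force": force on a finger pad.
Only numpy, scipy, OpenCV 4.12 (cv2) and the standard library are available. Lean on these libraries where they do the work, as an engineer would, in place of code of your own. Each camera call takes 0.05 s, during which the arm holds its last target. There are 200 camera calls.

### The job

One of the two lidded well plates on the shaker is clamped already; the other still sits loose at the front of its nest. With your fingertips press hard down on the loose plate's lid and slide it back under its leaf spring until it is fully home against the back stop, and only then press the shaker's round start button. Do not lift the plate or pry up the spring with the fingers, and leave the clamped plate and the things around the shaker where they are.

Things in the scene. Friction and masses are not known exactly. Their poses are not given: they have to be found in the camera images.
- shaker: fixed bench-top plate shaker, white housing 270 x 226 mm; origin on the bench, x axis from its front panel to its back (away from the robot, turned up to 0.35 rad), z up. Grey front panel: flat top at z = 76 mm, x -158 to -94 mm, with (from +y to -y) a black speed knob, a display, the start button. Behind it two identical nests side by side, centres 98 mm apart in y
- nest: fixed aluminium nest of the loose plate (the left or the right one), axes as the shaker, origin on its underside. Floor 3 mm above the origin; inside x from -75 mm (front wall, 16 mm high over the floor) to +72 mm (back stop, 8 mm high); side fences 8 mm high, 88.5 mm apart. A block behind the stop (x 84 to 98 mm, 21 mm high over the floor) carries the leaf spring
- nest_stop (a point): middle of the back stop's front face at floor level, axes as the nest; the plate is home when its rear end touches here
- leaf (a joint): angle of this nest's leaf spring, rad: 0 at rest, about 0.1 with the plate under it. Steel leaf 30 mm wide reaching forward from the block at the back over the nest. It bears on the lid with about 2 N at first touch, 4.5 N when raised; besides the friction, the plate must be driven with about 4 N along the nest to lift it
- leaf_bend (a point): underside of the leaf's lowest bend, 11.5 mm in front of the back stop; at rest 13.5 mm above the nest's floor, that is 3 mm lower than the lid's top. From there the leaf's free tip turns up at 30 degrees and ends 21 mm in front of the stop
- plate: the loose lidded 24-well plate, white, rigid: skirt 127.8 x 85.5 mm, flat lid 124 x 82 mm, 16.5 mm high, about 90 g; friction about 0.2 on the nest, far more under a fingertip. Origin at the centre of its underside, x along its length to the stop. Starts 1 to 3 mm from the equally high front wall, so it can be moved only from its top; it must travel 16 to 18 mm along the nest's +x
- plate_top (a point): centre of the flat matt lid top, 16.5 mm above the plate's underside; a good place to press. Pressed with 12 to 20 N the plate follows the fingertips all the way; with less than about 10 N they slip on the lid once it meets the spring
- plate_lead (a point): middle of the plate's rear end (the end that meets the back stop) at its underside
- plate2: the other plate, the same, already home and clamped in the other nest
- start_button (a joint): travel of the start button, m: 0 up, 0.005 fully down; springs back; 1.5 N to begin, 5 N fully down
- start_button_top (a point): centre of the top of the round white start button (26 mm diameter, top 18 mm above the front panel), on the panel's right side (-y); it is pressed straight down
- reagent: loose amber bottle, 48 mm diameter, 85 mm high, beside the shaker; origin under its centre
- cap: loose screw cap, 30 mm diameter, 14 mm high, on the bench
- beaker: loose glass beaker, 68 mm diameter, 85 mm high
- cylinder: loose measuring cylinder, foot 60 mm, 173 mm high
- marker: loose marker pen, 120 mm long, on the bench
- dish: loose white dish, 90 mm diameter, 16 mm high
- rack: fixed steel test-tube rack, 260 x 75 mm, with glass tubes up to 160 mm high, to the right of the shaker; origin under its centre

How it is judged:
By the outcome, as a careful person would: the job done as asked, in the order asked, and still so for the second after the job is handed in, with the robot touching nothing.
It also fails if it takes over 45 s, if anything falls off the work surface, if the arm or the gripper's body presses on something with over 40 N, if the wrist force passes 120 N, or if a joint passes its speed limit or range.

## Working session

There is one attempt and no reset: what is moved stays moved. The work goes in short steps, Python scripts to look and compute and a tool call to move; the robot and the scene stay as the last step left them, time stands still between calls to the robot, and variables do not carry over. Pictures are saved under pics/ and viewed, at most 10 in all, crops included, and the job is handed in when it is done.

Besides the shell and the picture viewer there is one more tool, called after "Request:" in YAML: its name, and indented under it one key for each argument. jog_arm: Moves the arm, as the interface text tells. Its arguments: {"type":"object","properties":{"targets":{"type":"array","items":{"type":"object","properties":{"dx":{"type":"number"},"dy":{"type":"number"},"dz":{"type":"number"},"rx":{"type":"number"},"ry":{"type":"number"},"rz":{"type":"number"},"gripper":{"type":"number"}}}},"force":{"type":"number"}},"required":["targets"]}

```bash
mkdir -p pics
cat > h.py <<'E'
import numpy as np, cv2
from station import arm
def cloud(f):
    z=f["z_map"].astype(float); v,u=np.indices(z.shape)
    P=np.stack([(u-f["cx"])/f["fx"]*z,(v-f["cy"])/f["fy"]*z,z,np.ones_like(z)],-1)
    W=(P@np.linalg.inv(f["view"]).T)[...,:3]; W[z<=0]=np.nan
    return W
def save(f,n): cv2.imwrite(f"pics/{n}.png",f["frame"][...,::-1])
E
python3 - <<'E'
from h import *
for n in("top","side"):
    f=arm.grab_frame(n); save(f,n+"0"); np.savez("/tmp/"+n,W=cloud(f),img=f["frame"])
s=arm.get_state();print({k:np.round(s[k],3) for k in("t","eef_pos","ee_rot","force","width")},arm.tcp_to_tips)
E
```

```text
{'t': np.float64(0.1), 'eef_pos': array([ 0.158, -0.656,  0.248]), 'ee_rot': array([ 3.14 , -0.   , -2.905]), 'force': array([ 0.52 , -0.936, -0.312]), 'width': np.float64(0.088)} 0.022
```

View pics/top0.png

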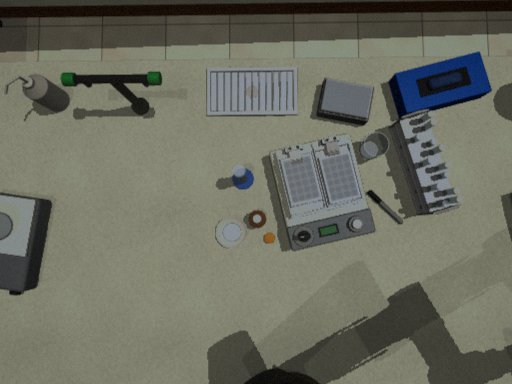

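View pics/side0.png

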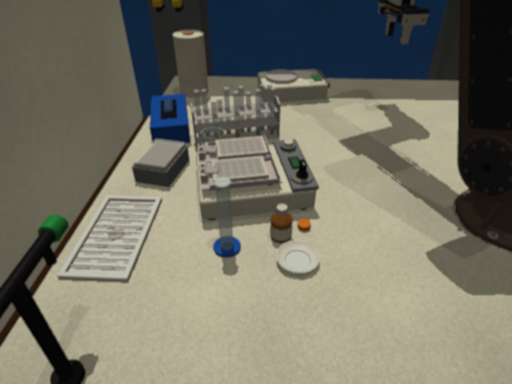

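The top view shows the shaker at columns 270–375, rows 135–250. The plates are at about (302,180) and (340,177), the knob at (303,236) and the button at (356,224). I'll zoom in and measure heights to see which plate is loose.

Run:
```python
from h import *
d=np.load("/tmp/top.npz");W=d["W"];img=d["img"]
c=img[130:255,265:385];cv2.imwrite("pics/crop.png",cv2.resize(np.clip(c.astype(float)*1.3,0,255).astype(np.uint8)[...,::-1],None,fx=6,fy=4.7,interpolation=cv2.INTER_CUBIC))
print("px size mm",np.round(np.linalg.norm(W[200,300]-W[200,301])*1e3,2))
for p in [(180,302),(178,340),(236,303),(224,356),(230,328),(240,330),(147,332),(150,295),(205,307)]: print(p,np.round(W[p],4))
# z map of shaker at coarse scale in mm
np.set_printoptions(linewidth=250)
print(np.round(W[132:254:3,268:380:4,2]*1e3).astype(float).astype(int))
```

```text
px size mm 2.61
(180, 302) [ 0.6308 -0.0323  0.1029]
(178, 340) [ 0.6349 -0.1294  0.1065]
(236, 303) [ 0.4877 -0.0314  0.1209]
(224, 356) [ 0.517  -0.1701  0.0952]
(230, 328) [ 0.5019 -0.1007  0.0772]
(240, 330) [ 0.4759 -0.1056  0.0765]
(147, 332) [ 0.715 -0.11   0.109]
(150, 295) [ 0.7083 -0.015   0.107 ]
(205, 307) [ 0.5671 -0.0459  0.0865]
[[ 0 -3  6 ...  0  0 86]
 [-1  2  0 ... 82 66 67]
 [ 1 -4 -2 ... 45 37 44]
 ...
 [ 0  3 -1 ...  1  2  0]
 [-2 -1  3 ...  1 -1  6]
 [ 0 -1  0 ...  3  1  0]]<stdin>:8: RuntimeWarning: invalid value encountered in cast
```

View pics/crop.png

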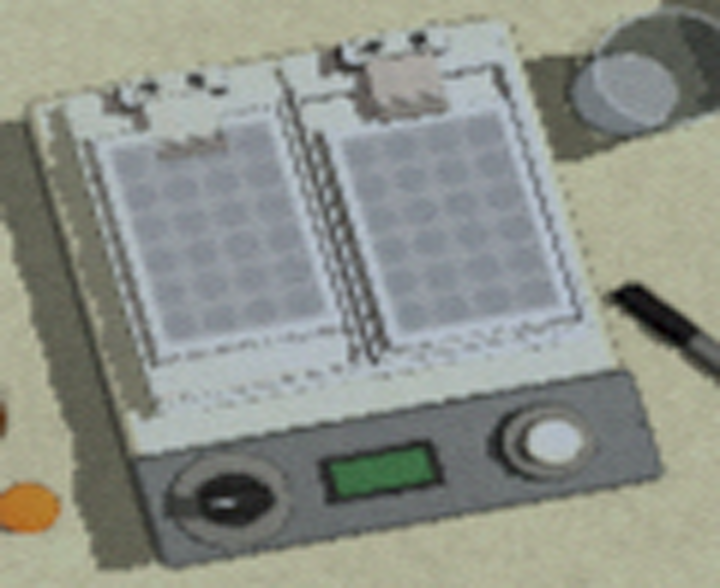

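Compared with the shaker's axes, the right plate sits nearer the robot and its leaf lies clear of the lid. The left plate (lid window centre at crop (220,243)) is under its leaf. So the right plate (crop (452,222)) is the loose one, and the button is at crop (553,440). Next I'll measure yaw, plate and button precisely.

```bash
cat > meas.py <<'E'
from h import *
def rect(W,m,z,name):
    n,l,st,_=cv2.connectedComponentsWithStats(m.astype(np.uint8)); out=[]
    for i in range(1,n):
        if st[i,4]<60: continue
        P=W[l==i]; P=P[np.isfinite(P[:,2])]
        r=cv2.minAreaRect((P[:,:2]*1000).astype(np.float32))
        print(name,st[i,4],"rect",np.round(r[0],1),np.round(r[1],1),round(r[2],1),"medz",np.round(np.median(P[:,2])*1e3,1),"mean",np.round(P[:,:2].mean(0)*1e3,1))
E
python3 - <<'E'
from meas import *
d=np.load("/tmp/top.npz");W=d["W"];hsv=cv2.cvtColor(d["img"],cv2.COLOR_RGB2HSV).astype(int);img=d["img"].astype(int)
roi=np.zeros(W.shape[:2],bool);roi[130:255,265:385]=1
z=W[...,2]
for p in [(177,340),(150,345),(224,357),(232,340),(210,320),(165,340)]: print(p,img[p],hsv[p])
bl=img[...,2]-img[...,0]
rect(W,roi&(bl>5)&(z>.09)&(z<.12),0,"lidwin")
rect(W,roi&(z>.066)&(z<.083)&(img.max(-1)<105),0,"panel")
b=roi&(z>.088)&(z<.1); b[:214]=0; b[:,:345]=0
rect(W,b,0,"button")
b=roi&(z>.06); rect(W,b,0,"shaker")
# lid centre and yaw of whole housing by depth
E
```

```text
(177, 340) [112 120 123] [ 98  23 123]
(150, 345) [132 141 143] [ 95  20 143]
(224, 357) [138 145 151] [104  22 151]
(232, 340) [81 82 84] [110   9  84]
(210, 320) [138 145 147] [ 97  16 147]
(165, 340) [102 107 113] [106  25 113]
lidwin 3250 rect [639. -81.] [161.9 185.9] 12.8 medz 104.7 mean [631.5 -83.5]
panel 61 rect [658.1  33. ] [70.4 15.1] 11.8 medz 67.6 mean [661.6  30.7]
panel 66 rect [564.4  11.1] [64.1 13.9] 12.6 medz 67.4 mean [566.9  10.5]
panel 1708 rect [ 503.8 -108.1] [ 65.9 226.4] 12.2 medz 76.8 mean [ 503.5 -106.9]
button 150 rect [ 517.1 -170.2] [39.3 36.1] 89.7 medz 92.1 mean [ 516.7 -170.1]
shaker 179 rect [ 726.  -226.9] [62.7 66.1] 77.6 medz 80.5 mean [ 729.7 -225.2]
shaker 8620 rect [604.7 -85. ] [273.7 226.1] 12.8 medz 93.3 mean [599.9 -81.5]
```

Run:
```python
from meas import *
d=np.load("/tmp/top.npz");W=d["W"];img=cv2.GaussianBlur(d["img"],(5,5),0).astype(int)
roi=np.zeros(W.shape[:2],bool);roi[130:255,265:385]=1
z=W[...,2]
t=0.217; L=np.stack([(W[...,0]-.627)*np.cos(t)+(W[...,1]+.0805)*np.sin(t),-(W[...,0]-.627)*np.sin(t)+(W[...,1]+.0805)*np.cos(t)],-1)*1e3
for t2 in (118,124,130): rect(np.dstack([L/1000,z]),roi&(img.mean(-1)<t2)&(z>.094)&(z<.115),0,f"win{t2}")
# height profiles along x for both nests, off-leaf
for y0 in(49,-49):
  print(y0)
  for a,b in((5,30),):
    row=[]
    for x in range(-100,112,4):
        m=(abs(L[...,0]-x)<2.5)&(abs(L[...,1]-y0)<33)&(abs(L[...,1]-y0)>18)
        row.append((x,int(round(np.nanmedian(z[m])*1e3)),int(np.nanmean(img[m]))))
    print(row)
for s,y0 in(("L",49),("R",-49)):
    m=(abs(L[...,0])<35)&(abs(L[...,1]-y0)<28);print(s,np.nanmean(z[m])*1e3)
m=(L[...,0]<-100)&(L[...,0]>-150)&(abs(L[...,1])<30);print("panel z",np.nanmean(z[m])*1e3)
```

```text
win118 163 rect [ 82.5 -44.5] [41.8 47.1] 88.6 medz 106.5 mean [ 82.1 -42.6]
win118 193 rect [ 9.9 -2.6] [ 17.8 155.2] 88.9 medz 97.7 mean [-3.9 -4.2]
win118 1023 rect [  0.6 -49.4] [105.   67.1] 0.1 medz 105.1 mean [  0.3 -49.1]
win118 1007 rect [17.9 48.9] [105.4  66.2] 0.3 medz 105.0 mean [17.6 48.6]
win118 125 rect [19.  92.7] [132.2   8.8] 0.3 medz 97.6 mean [16.7 92.4]
win124 1563 rect [ 19.  -34.8] [ 98.5 174.8] 89.9 medz 105.0 mean [ 12.  -42.1]
win124 60 rect [91.4 64.3] [18.9 28.6] 88.6 medz 109.0 mean [94.3 65.8]
win124 151 rect [19.9 92.3] [135.5  10.2] 0.6 medz 98.3 mean [16.3 91.7]
win124 1109 rect [18.1 48.5] [108.7  69.5] 0.1 medz 105.0 mean [17.7 48.7]
win130 3481 rect [19.1  0.6] [174.9 193. ] 0.3 medz 104.8 mean [16.4 -1.5]
49
[(-100, 76, 80), (-96, 71, 91), (-92, 66, 120), (-88, 67, 137), (-84, 66, 139), (-80, 66, 138), (-76, 69, 137), (-72, 85, 135), (-68, 103, 133), (-64, 89, 136), (-60, 90, 140), (-56, 89, 141), (-52, 88, 138), (-48, 92, 130), (-44, 104, 130), (-40, 104, 133), (-36, 105, 123), (-32, 105, 112), (-28, 105, 110), (-24, 105, 113), (-20, 106, 114), 
[... 727 characters left out ...]
, 105, 110), (-44, 105, 110), (-40, 105, 112), (-36, 105, 114), (-32, 105, 112), (-28, 105, 109), (-24, 105, 110), (-20, 105, 114), (-16, 105, 113), (-12, 106, 110), (-8, 105, 109), (-4, 105, 112), (0, 105, 114), (4, 106, 112), (8, 106, 110), (12, 106, 110), (16, 105, 113), (20, 105, 113), (24, 104, 110), (28, 104, 110), (32, 106, 112), (36, 105, 115), (40, 105, 112), (44, 105, 110), (48, 105, 111), (52, 105, 117), (56, 104, 130), (60, 105, 136), (64, 88, 136), (68, 89, 133), (72, 88, 132), (76, 88, 130), (80, 90, 117), (84, 97, 122), (88, 96, 129), (92, 89, 115), (96, 90, 107), (100, 91, 106), (104, 90, 111), (108, 90, 114)]
L 104.80258692789829
R 105.09576972844962
panel z 77.3772285700758
```

Results:
- **Shaker:** origin about (627, −80.5) mm, yaw 0.217.
- **Loose plate:** on the right, 17.3 mm ahead of the clamped one, lid centre about (638, −128) mm, top z about 104.5 mm.
- **Button:** about (517, −170) mm.

The sizes match the given ones. Moving over now with the gripper closed.

Request:
jog_arm:
  targets:
    - {"dx": -36,"dy": 25,"gripper": 1}
    - {"dx": -72,"dy": 49,"gripper": 1}
    - {"dx": -108,"dy": 73,"gripper": 1}
    - {"dx": -144,"dy": 98,"gripper": 1}
    - {"dx": -180,"dy": 122,"gripper": 1}
    - {"dx": -210,"dy": 142,"gripper": 1}
    - {"dx": -240,"dy": 163,"gripper": 1}
    - {"dx": -270,"dy": 183,"gripper": 1}

```text
invalid input at $.targets[0]: expected keys dx, dy, dz, rx, ry, rz, gripper
```

Request:
jog_arm:
  targets:
    - {"dx": -36,"dy": 25,"rz": 0.005,"gripper": 1}
    - {"dx": -72,"dy": 49,"rz": 0.01,"gripper": 1}
    - {"dx": -108,"dy": 73,"rz": 0.02,"gripper": 1}
    - {"dx": -144,"dy": 98,"rz": 0.02,"gripper": 1}
    - {"dx": -180,"dy": 122,"rz": 0.02,"gripper": 1}
    - {"dx": -210,"dy": 142,"rz": 0.02,"gripper": 1}
    - {"dx": -240,"dy": 163,"rz": 0.02,"gripper": 1}
    - {"dx": -270,"dy": 183,"rz": 0.02,"gripper": 1}

```text
invalid input at $.targets[0]: expected keys dx, dy, dz, rx, ry, rz, gripper
```

```bash
cat > to.py <<'E'
import sys
from h import *
from scipy.spatial.transform import Rotation as Ro
s=arm.get_state(); R=Ro.from_euler("xyz",s["ee_rot"])
print("t",s["t"],"pos",np.round(s["eef_pos"]*1e3,1),"rot",np.round(s["ee_rot"],4),"F",np.round(s["force"],1),"w",s["width"])
T=np.array(list(map(float,sys.argv[1:4])))
print("tool shift mm",np.round(R.inv().apply(T-np.array(s["eef_pos"])*1e3),1),"turn",np.round((R.inv()*Ro.from_euler("xyz",[np.pi,0,.217-np.pi])).as_rotvec(),4))
E
python3 to.py 638.1 -128.4 135
```

```text
t 0.1 pos [ 158.2 -655.8  247.7] rot [ 3.1401e+00 -1.0000e-04 -2.9050e+00] F [ 0.5 -0.9 -0.3] w 0.08764545034225325
tool shift mm [-590.2  400.   113.2] turn [ 0.0015 -0.0001  0.0196]
```

All seven keys are required in every row.

Request:
jog_arm:
  targets:
    - {"dx": -36,"dy": 25,"dz": 0,"rx": 0,"ry": 0,"rz": 0,"gripper": 1}
    - {"dx": -72,"dy": 49,"dz": 0,"rx": 0,"ry": 0,"rz": 0,"gripper": 1}
    - {"dx": -108,"dy": 73,"dz": 0,"rx": 0,"ry": 0,"rz": 0,"gripper": 1}
    - {"dx": -144,"dy": 98,"dz": 0,"rx": 0,"ry": 0,"rz": 0,"gripper": 1}
    - {"dx": -180,"dy": 122,"dz": 0,"rx": 0,"ry": 0,"rz": 0,"gripper": 1}
    - {"dx": -210,"dy": 142,"dz": 0,"rx": 0,"ry": 0,"rz": 0,"gripper": 1}
    - {"dx": -240,"dy": 163,"dz": 0,"rx": 0,"ry": 0,"rz": 0,"gripper": 1}
    - {"dx": -270,"dy": 183,"dz": 0,"rx": 0,"ry": 0,"rz": 0,"gripper": 1}

```text
t: 0.77
eef_pos: [0.3789, -0.4128, 0.2484]
ee_rot: [3.141, 0.0, -2.904]
force: [-0.2, -0.6, 1.1]
width: 0.0401
gripper_force: 0.0
```

Request:
jog_arm:
  targets:
    - {"dx": -36,"dy": 25,"dz": 0,"rx": 0,"ry": 0,"rz": 0.01,"gripper": 1}
    - {"dx": -72,"dy": 49,"dz": 0,"rx": 0,"ry": 0,"rz": 0.02,"gripper": 1}
    - {"dx": -108,"dy": 73,"dz": 0,"rx": 0,"ry": 0,"rz": 0.02,"gripper": 1}
    - {"dx": -144,"dy": 98,"dz": 0,"rx": 0,"ry": 0,"rz": 0.02,"gripper": 1}
    - {"dx": -180,"dy": 122,"dz": 0,"rx": 0,"ry": 0,"rz": 0.02,"gripper": 1}
    - {"dx": -210,"dy": 142,"dz": 0,"rx": 0,"ry": 0,"rz": 0.02,"gripper": 1}
    - {"dx": -240,"dy": 163,"dz": 0,"rx": 0,"ry": 0,"rz": 0.02,"gripper": 1}
    - {"dx": -270,"dy": 183,"dz": 0,"rx": 0,"ry": 0,"rz": 0.02,"gripper": 1}

```text
t: 1.43
eef_pos: [0.5985, -0.1714, 0.2483]
ee_rot: [3.141, -0.0, -2.924]
force: [0.9, -0.8, -0.2]
width: 0.0003
gripper_force: 0.0
```

```bash
python3 to.py 638.1 -128.4 135
```

```text
t 1.4333 pos [ 598.5 -171.4  248.3] rot [ 3.1413e+00 -3.0000e-04 -2.9241e+00] F [ 0.9 -0.8 -0.2] w 0.0002940937202753515
tool shift mm [-48.   33.4 113.3] turn [ 0.0002 -0.0003  0.0005]
```

Request:
jog_arm:
  targets:
    - {"dx": -25,"dy": 17,"dz": 10,"rx": 0,"ry": 0,"rz": 0,"gripper": 1}
    - {"dx": -48,"dy": 34,"dz": 30,"rx": 0,"ry": 0,"rz": 0,"gripper": 1}
    - {"dx": -48,"dy": 34,"dz": 50,"rx": 0,"ry": 0,"rz": 0,"gripper": 1}
    - {"dx": -48,"dy": 34,"dz": 70,"rx": 0,"ry": 0,"rz": 0,"gripper": 1}
    - {"dx": -48,"dy": 34,"dz": 90,"rx": 0,"ry": 0,"rz": 0,"gripper": 1}
    - {"dx": -48,"dy": 34,"dz": 105,"rx": 0,"ry": 0,"rz": 0,"gripper": 1}
    - {"dx": -48,"dy": 34,"dz": 112,"rx": 0,"ry": 0,"rz": 0,"gripper": 1}
    - {"dx": -48,"dy": 34,"dz": 112,"rx": 0,"ry": 0,"rz": 0,"gripper": 1}

```text
t: 2.1
eef_pos: [0.6357, -0.1301, 0.1343]
ee_rot: [3.141, -0.004, -2.925]
force: [-0.1, -0.3, 0.2]
width: 0.0005
gripper_force: 0.0
```

```bash
python3 to.py 638.1 -128.4 127; python3 -c "
from h import *
save(arm.grab_frame('side'),'side1')"; python3 -c "
import cv2;i=cv2.imread('pics/side1.png')[90:230,170:340];cv2.imwrite('pics/side1c.png',cv2.resize(i,None,fx=4,fy=4))"
```

```text
t 2.1 pos [ 635.7 -130.1  134.3] rot [ 3.1408 -0.0039 -2.925 ] F [-0.1 -0.3  0.2] w 0.0004932200263537932
tool shift mm [-2.7  1.2  7.3] turn [ 0.0008 -0.0039 -0.0004]
```

View pics/side1c.png

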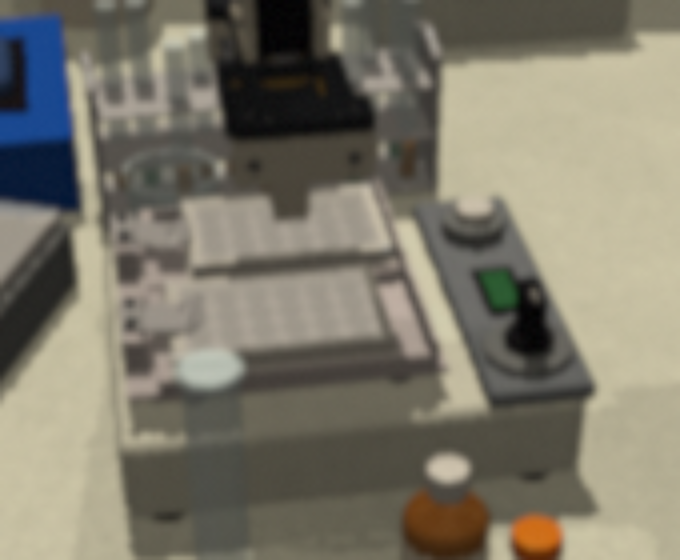

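The fingertips are over the middle of the far (loose) plate at crop (290,205), just above the lid. The near plate is home under its leaf. Lowering gently until contact.

Request:
jog_arm:
  targets:
    - {"dx": -1,"dy": 0,"dz": 2,"rx": 0,"ry": 0,"rz": 0,"gripper": 1}
    - {"dx": -1,"dy": 0,"dz": 4,"rx": 0,"ry": 0,"rz": 0,"gripper": 1}
    - {"dx": -1,"dy": 0,"dz": 5,"rx": 0,"ry": 0,"rz": 0,"gripper": 1}
    - {"dx": -1,"dy": 0,"dz": 6,"rx": 0,"ry": 0,"rz": 0,"gripper": 1}
    - {"dx": -1,"dy": 0,"dz": 7,"rx": 0,"ry": 0,"rz": 0,"gripper": 1}
    - {"dx": -1,"dy": 0,"dz": 7,"rx": 0,"ry": 0,"rz": 0,"gripper": 1}
    - {"dx": -1,"dy": 0,"dz": 7,"rx": 0,"ry": 0,"rz": 0,"gripper": 1}
    - {"dx": -1,"dy": 0,"dz": 7,"rx": 0,"ry": 0,"rz": 0,"gripper": 1}

```text
t: 2.82
eef_pos: [0.638, -0.13, 0.1297]
ee_rot: [-3.142, 0.0, -2.925]
force: [0.2, 0.6, -0.4]
width: 0.0002
gripper_force: 0.0
```

Request:
jog_arm:
  targets:
    - {"dx": 0,"dy": 0,"dz": 0.5,"rx": 0,"ry": 0,"rz": 0,"gripper": 1}
    - {"dx": 0,"dy": 0,"dz": 1,"rx": 0,"ry": 0,"rz": 0,"gripper": 1}
    - {"dx": 0,"dy": 0,"dz": 1.5,"rx": 0,"ry": 0,"rz": 0,"gripper": 1}
    - {"dx": 0,"dy": 0,"dz": 2,"rx": 0,"ry": 0,"rz": 0,"gripper": 1}
    - {"dx": 0,"dy": 0,"dz": 2.5,"rx": 0,"ry": 0,"rz": 0,"gripper": 1}
    - {"dx": 0,"dy": 0,"dz": 3,"rx": 0,"ry": 0,"rz": 0,"gripper": 1}
    - {"dx": 0,"dy": 0,"dz": 3,"rx": 0,"ry": 0,"rz": 0,"gripper": 1}
    - {"dx": 0,"dy": 0,"dz": 3,"rx": 0,"ry": 0,"rz": 0,"gripper": 1}

```text
t: 3.48
eef_pos: [0.638, -0.13, 0.1269]
ee_rot: [-3.141, 0.0, -2.925]
force: [-0.5, 0.7, 4.3]
width: 0.0007
gripper_force: 1.8
```

Request:
jog_arm:
  targets:
    - {"dx": 0,"dy": 0,"dz": 0.3,"rx": 0,"ry": 0,"rz": 0,"gripper": 1}
    - {"dx": 0,"dy": 0,"dz": 0.6,"rx": 0,"ry": 0,"rz": 0,"gripper": 1}
    - {"dx": 0,"dy": 0,"dz": 1,"rx": 0,"ry": 0,"rz": 0,"gripper": 1}
    - {"dx": 0,"dy": 0,"dz": 1,"rx": 0,"ry": 0,"rz": 0,"gripper": 1}
    - {"dx": 0,"dy": 0,"dz": 1,"rx": 0,"ry": 0,"rz": 0,"gripper": 1}
    - {"dx": 0,"dy": 0,"dz": 1,"rx": 0,"ry": 0,"rz": 0,"gripper": 1}
    - {"dx": 0,"dy": 0,"dz": 1,"rx": 0,"ry": 0,"rz": 0,"gripper": 1}
    - {"dx": 0,"dy": 0,"dz": 1,"rx": 0,"ry": 0,"rz": 0,"gripper": 1}

```text
t: 4.15
eef_pos: [0.6382, -0.13, 0.1268]
ee_rot: [-3.141, 0.001, -2.924]
force: [-3.0, 1.5, 10.0]
width: 0.0003
gripper_force: 4.7
```

About 6 N per mm, so 1 mm more gives about 16 N. Then I slide 8 mm along shaker +x (tool −x).

Request:
jog_arm:
  targets:
    - {"dx": 0,"dy": 0,"dz": 0.5,"rx": 0,"ry": 0,"rz": 0,"gripper": 1}
    - {"dx": 0,"dy": 0,"dz": 1.1,"rx": 0,"ry": 0,"rz": 0,"gripper": 1}
    - {"dx": 0,"dy": 0,"dz": 1.1,"rx": 0,"ry": 0,"rz": 0,"gripper": 1}
    - {"dx": -1.5,"dy": 0,"dz": 1.1,"rx": 0,"ry": 0,"rz": 0,"gripper": 1}
    - {"dx": -3,"dy": 0,"dz": 1.1,"rx": 0,"ry": 0,"rz": 0,"gripper": 1}
    - {"dx": -5,"dy": 0,"dz": 1.1,"rx": 0,"ry": 0,"rz": 0,"gripper": 1}
    - {"dx": -6.5,"dy": 0,"dz": 1.1,"rx": 0,"ry": 0,"rz": 0,"gripper": 1}
    - {"dx": -8,"dy": 0,"dz": 1.1,"rx": 0,"ry": 0,"rz": 0,"gripper": 1}

```text
t: 4.82
eef_pos: [0.6437, -0.1296, 0.1267]
ee_rot: [-3.14, -0.004, -2.924]
force: [-13.7, -2.4, 21.8]
width: 0.0006
gripper_force: 11.1
```

Request:
jog_arm:
  targets:
    - {"dx": -1,"dy": 0,"dz": -0.2,"rx": 0,"ry": 0,"rz": 0,"gripper": 1}
    - {"dx": -2,"dy": 0,"dz": -0.2,"rx": 0,"ry": 0,"rz": 0,"gripper": 1}
    - {"dx": -3,"dy": 0,"dz": -0.2,"rx": 0,"ry": 0,"rz": 0,"gripper": 1}
    - {"dx": -4,"dy": 0,"dz": -0.2,"rx": 0,"ry": 0,"rz": 0,"gripper": 1}
    - {"dx": -4,"dy": 0,"dz": -0.2,"rx": 0,"ry": 0,"rz": 0,"gripper": 1}
    - {"dx": -4,"dy": 0,"dz": -0.2,"rx": 0,"ry": 0,"rz": 0,"gripper": 1}
    - {"dx": -4,"dy": 0,"dz": -0.2,"rx": 0,"ry": 0,"rz": 0,"gripper": 1}
    - {"dx": -4,"dy": 0,"dz": -0.2,"rx": 0,"ry": 0,"rz": 0,"gripper": 1}

```text
t: 5.48
eef_pos: [0.6485, -0.1286, 0.1268]
ee_rot: [-3.14, -0.002, -2.925]
force: [-9.5, -1.9, 17.1]
width: 0.0006
gripper_force: 8.5
```

```bash
cat > look.py <<'E'
import sys
from h import *
f=arm.grab_frame('side'); s=arm.get_state(); print(np.round(s["eef_pos"]*1e3,1),np.round(s["force"],1),s["t"])
i=f["frame"][125:195,190:290,::-1]; cv2.imwrite('pics/%s.png'%sys.argv[1],cv2.resize(i,None,fx=7,fy=7,interpolation=cv2.INTER_CUBIC))
f=arm.grab_frame('top');W=cloud(f);t=.217
L=np.stack([(W[...,0]-.627)*np.cos(t)+(W[...,1]+.0805)*np.sin(t),-(W[...,0]-.627)*np.sin(t)+(W[...,1]+.0805)*np.cos(t)],-1)*1e3
z=W[...,2]
for x in range(-72,90,3):
    m=(abs(L[...,0]-x)<2)&(abs(L[...,1]+49)<36)&(abs(L[...,1]+49)>17)
    print((x,int(np.nanmedian(z[m])*1e3) if m.any() else None,int(np.mean(f["frame"][m])) if m.any() else None),end=" ")
E
python3 look.py s2
```

```text
[ 648.5 -128.6  126.8] [-8.8 -2.  16.9] 5.5333
(-72, 86, 187) (-69, 103, 183) (-66, 91, 181) (-63, 88, 188) (-60, 88, 193) (-57, 87, 193) (-54, 91, 179) (-51, 104, 172) (-48, 105, 190) (-45, 104, 184) (-42, 104, 166) (-39, 104, 149) (-36, 105, 114) (-33, 475, 51) (-30, 489, 48) (-27, 500, 48) (-24, 520, 42) (-21, 535, 42) (-18, 543, 45) (-15, 545, 42) (-12, 545, 43) (-9, 546, 44) (-6, 546, 40) (-3, 546, 43) (0, 547, 49) (3, 547, 56) (6, 546, 56) (9, 547, 47) (12, 546, 46) (15, 546, 50) (18, 547, 45) (21, 547, 42) (24, 547, 40) (27, 546, 39) (30, 545, 39) (33, 545, 44) (36, 545, 43) (39, 545, 46) (42, 544, 40) (45, 544, 41) (48, 543, 44) (51, 543, 49) (54, 508, 39) (57, 502, 31) (60, 495, 32) (63, None, None) (66, None, None) (69, None, None) (72, None, None) (75, None, None) (78, None, None) (81, None, None) (84, None, None) (87, None, None)
```

View pics/s2.png

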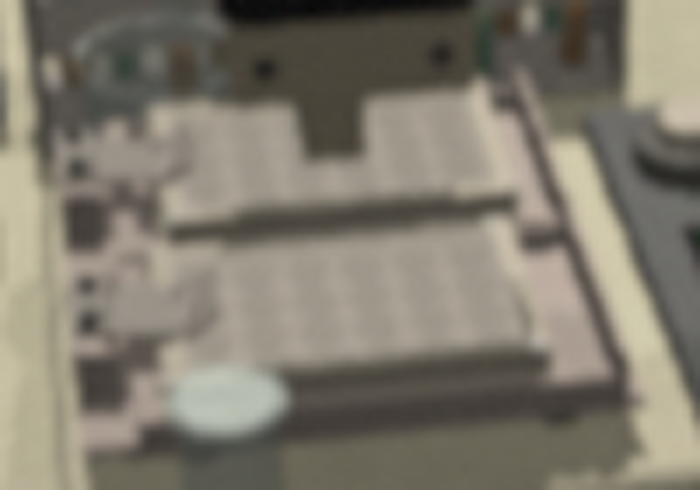

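The plate has followed by about 10 mm: its lid's front edge is now at local −52 and the leaf rides on the lid (picture (175,155)). About 6.5 mm to go. I'll continue and watch the force for the stop.

Request:
jog_arm:
  targets:
    - {"dx": -1,"dy": 0,"dz": 0,"rx": 0,"ry": 0,"rz": 0,"gripper": 1}
    - {"dx": -2,"dy": 0,"dz": 0,"rx": 0,"ry": 0,"rz": 0,"gripper": 1}
    - {"dx": -3,"dy": 0,"dz": 0,"rx": 0,"ry": 0,"rz": 0,"gripper": 1}
    - {"dx": -4,"dy": 0,"dz": 0,"rx": 0,"ry": 0,"rz": 0,"gripper": 1}
    - {"dx": -5,"dy": 0,"dz": 0,"rx": 0,"ry": 0,"rz": 0,"gripper": 1}
    - {"dx": -5,"dy": 0,"dz": 0,"rx": 0,"ry": 0,"rz": 0,"gripper": 1}
    - {"dx": -5,"dy": 0,"dz": 0,"rx": 0,"ry": 0,"rz": 0,"gripper": 1}
    - {"dx": -5,"dy": 0,"dz": 0,"rx": 0,"ry": 0,"rz": 0,"gripper": 1}

```text
t: 6.25
eef_pos: [0.6536, -0.1275, 0.1268]
ee_rot: [-3.14, -0.001, -2.924]
force: [-9.2, -1.9, 16.3]
width: 0.0005
gripper_force: 8.3
```

Request:
jog_arm:
  targets:
    - {"dx": -0.5,"dy": 0,"dz": 0,"rx": 0,"ry": 0,"rz": 0,"gripper": 1}
    - {"dx": -1,"dy": 0,"dz": 0,"rx": 0,"ry": 0,"rz": 0,"gripper": 1}
    - {"dx": -1.5,"dy": 0,"dz": 0,"rx": 0,"ry": 0,"rz": 0,"gripper": 1}
    - {"dx": -2,"dy": 0,"dz": 0,"rx": 0,"ry": 0,"rz": 0,"gripper": 1}
    - {"dx": -2,"dy": 0,"dz": 0,"rx": 0,"ry": 0,"rz": 0,"gripper": 1}
    - {"dx": -2,"dy": 0,"dz": 0,"rx": 0,"ry": 0,"rz": 0,"gripper": 1}
    - {"dx": -2,"dy": 0,"dz": 0,"rx": 0,"ry": 0,"rz": 0,"gripper": 1}
    - {"dx": -2,"dy": 0,"dz": 0,"rx": 0,"ry": 0,"rz": 0,"gripper": 1}

```text
t: 6.92
eef_pos: [0.6554, -0.1271, 0.1268]
ee_rot: [-3.14, -0.002, -2.924]
force: [-8.2, -2.4, 16.9]
width: 0.0006
gripper_force: 8.4
```

Request:
jog_arm:
  targets:
    - {"dx": -0.5,"dy": 0,"dz": 0,"rx": 0,"ry": 0,"rz": 0,"gripper": 1}
    - {"dx": -1,"dy": 0,"dz": 0,"rx": 0,"ry": 0,"rz": 0,"gripper": 1}
    - {"dx": -1.5,"dy": 0,"dz": 0,"rx": 0,"ry": 0,"rz": 0,"gripper": 1}
    - {"dx": -1.5,"dy": 0,"dz": 0,"rx": 0,"ry": 0,"rz": 0,"gripper": 1}
    - {"dx": -1.5,"dy": 0,"dz": 0,"rx": 0,"ry": 0,"rz": 0,"gripper": 1}
    - {"dx": -1.5,"dy": 0,"dz": 0,"rx": 0,"ry": 0,"rz": 0,"gripper": 1}
    - {"dx": -1.5,"dy": 0,"dz": 0,"rx": 0,"ry": 0,"rz": 0,"gripper": 1}
    - {"dx": -1.5,"dy": 0,"dz": 0,"rx": 0,"ry": 0,"rz": 0,"gripper": 1}

```text
t: 7.58
eef_pos: [0.6556, -0.1271, 0.1267]
ee_rot: [-3.14, -0.004, -2.925]
force: [-13.0, -2.8, 20.6]
width: 0.0002
gripper_force: 10.0
```

```bash
python3 look.py s3
```

```text
[ 655.6 -127.1  126.8] [-14.   -2.5  20.1] 7.6333
(-72, 85, 188) (-69, 101, 185) (-66, 90, 184) (-63, 88, 189) (-60, 89, 194) (-57, 89, 194) (-54, 89, 194) (-51, 88, 194) (-48, 88, 185) (-45, 98, 170) (-42, 104, 185) (-39, 105, 191) (-36, 105, 174) (-33, 104, 160) (-30, 105, 139) (-27, 434, 84) (-24, 483, 42) (-21, 436, 50) (-18, 504, 46) (-15, 523, 43) (-12, 541, 43) (-9, 544, 44) (-6, 545, 42) (-3, 545, 43) (0, 546, 43) (3, 546, 40) (6, 546, 43) (9, 547, 50) (12, 547, 56) (15, 547, 58) (18, 547, 55) (21, 547, 47) (24, 547, 50) (27, 547, 44) (30, 547, 42) (33, 547, 41) (36, 546, 39) (39, 545, 40) (42, 545, 44) (45, 545, 43) (48, 544, 45) (51, 544, 40) (54, 544, 42) (57, 543, 48) (60, 543, 48) (63, 506, 41) (66, 500, 47) (69, None, None) (72, None, None) (75, None, None) (78, None, None) (81, None, None) (84, None, None) (87, None, None)
```

View pics/s3.png

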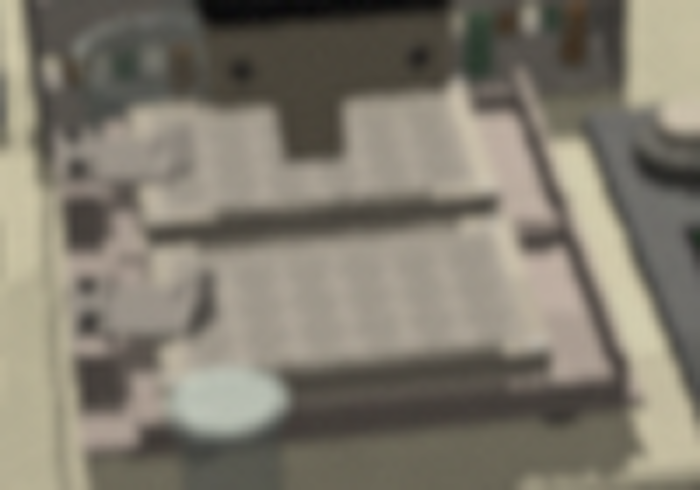

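The TCP has stopped at 17.8 mm travel and the lateral force is rising. The lid's front edge is at about −45, as on the clamped plate. One small further push to confirm the stop, then straight up.

Request:
jog_arm:
  targets:
    - {"dx": -0.5,"dy": 0,"dz": 0.2,"rx": 0,"ry": 0,"rz": 0,"gripper": 1}
    - {"dx": -1,"dy": 0,"dz": 0.2,"rx": 0,"ry": 0,"rz": 0,"gripper": 1}
    - {"dx": -1,"dy": 0,"dz": 0.2,"rx": 0,"ry": 0,"rz": 0,"gripper": 1}
    - {"dx": -1,"dy": 0,"dz": 0.2,"rx": 0,"ry": 0,"rz": 0,"gripper": 1}
    - {"dx": -1,"dy": 0,"dz": 0.2,"rx": 0,"ry": 0,"rz": 0,"gripper": 1}
    - {"dx": -1,"dy": 0,"dz": 0.2,"rx": 0,"ry": 0,"rz": 0,"gripper": 1}
    - {"dx": -1,"dy": 0,"dz": 0.2,"rx": 0,"ry": 0,"rz": 0,"gripper": 1}
    - {"dx": -1,"dy": 0,"dz": 0.2,"rx": 0,"ry": 0,"rz": 0,"gripper": 1}

```text
t: 8.35
eef_pos: [0.6556, -0.127, 0.1267]
ee_rot: [-3.141, -0.006, -2.925]
force: [-16.1, -2.8, 23.3]
width: 0.0006
gripper_force: 11.6
```

Request:
jog_arm:
  targets:
    - {"dx": 0,"dy": 0,"dz": -1,"rx": 0,"ry": 0,"rz": 0,"gripper": 1}
    - {"dx": 0,"dy": 0,"dz": -2,"rx": 0,"ry": 0,"rz": 0,"gripper": 1}
    - {"dx": 0,"dy": 0,"dz": -4,"rx": 0,"ry": 0,"rz": 0,"gripper": 1}
    - {"dx": 0,"dy": 0,"dz": -8,"rx": 0,"ry": 0,"rz": 0,"gripper": 1}
    - {"dx": 0,"dy": 0,"dz": -15,"rx": 0,"ry": 0,"rz": 0,"gripper": 1}
    - {"dx": 0,"dy": 0,"dz": -25,"rx": 0,"ry": 0,"rz": 0,"gripper": 1}
    - {"dx": 0,"dy": 0,"dz": -35,"rx": 0,"ry": 0,"rz": 0,"gripper": 1}
    - {"dx": 0,"dy": 0,"dz": -35,"rx": 0,"ry": 0,"rz": 0,"gripper": 1}

```text
t: 9.02
eef_pos: [0.6605, -0.1253, 0.1626]
ee_rot: [-3.14, 0.004, -2.924]
force: [0.3, 0.4, 1.0]
width: 0.0005
gripper_force: 0.0
```

```bash
python3 to.py 517 -170.2 125
```

```text
t 9.0167 pos [ 660.5 -125.3  162.6] rot [-3.1403  0.0041 -2.9242] F [0.3 0.4 1. ] w 0.0004936926184588652
tool shift mm [150.  -12.8  37. ] turn [-0.0012  0.0041  0.0004]
```

Request:
jog_arm:
  targets:
    - {"dx": 22,"dy": -2,"dz": 0,"rx": 0,"ry": 0,"rz": 0,"gripper": 1}
    - {"dx": 52,"dy": -5,"dz": 0,"rx": 0,"ry": 0,"rz": 0,"gripper": 1}
    - {"dx": 82,"dy": -8,"dz": 0,"rx": 0,"ry": 0,"rz": 0,"gripper": 1}
    - {"dx": 112,"dy": -10,"dz": 0,"rx": 0,"ry": 0,"rz": 0,"gripper": 1}
    - {"dx": 135,"dy": -12,"dz": 0,"rx": 0,"ry": 0,"rz": 0,"gripper": 1}
    - {"dx": 150,"dy": -13,"dz": 0,"rx": 0,"ry": 0,"rz": 0,"gripper": 1}
    - {"dx": 150,"dy": -13,"dz": 10,"rx": 0,"ry": 0,"rz": 0,"gripper": 1}
    - {"dx": 150,"dy": -13,"dz": 20,"rx": 0,"ry": 0,"rz": 0,"gripper": 1}

```text
t: 9.68
eef_pos: [0.5155, -0.1705, 0.1402]
ee_rot: [-3.141, 0.003, -2.925]
force: [0.5, 0.4, 0.6]
width: 0.0008
gripper_force: 0.0
```

```bash
cat > chk.py <<'E'
from meas import *
f=arm.grab_frame("top");W=cloud(f);img=cv2.GaussianBlur(f["frame"],(5,5),0).astype(int);z=W[...,2]
t=0.217; L=np.stack([(W[...,0]-.627)*np.cos(t)+(W[...,1]+.0805)*np.sin(t),-(W[...,0]-.627)*np.sin(t)+(W[...,1]+.0805)*np.cos(t)],-1)*1e3
for y0 in(49,-49):
    m=lambda x:(abs(L[...,0]-x)<2)&(abs(L[...,1]-y0)<34)&(abs(L[...,1]-y0)>18)
    print(y0,[(x,int(np.nanmedian(z[m(x)])*1e3),int(img[m(x)].mean())) for x in list(range(-62,-24,2))+list(range(60,90,2)) if m(x).any()])
E
python3 chk.py; python3 to.py 517 -170.2 118; python3 look.py s4 >/dev/null
```

```text
49 [(-62, 518, 33), (-60, 515, 37), (-58, 511, 50), (-56, 505, 63), (-54, 500, 71), (-42, 103, 108), (-40, 105, 106), (-38, 105, 118), (-36, 104, 133), (-34, 104, 137), (-32, 104, 126), (-30, 105, 118), (-28, 105, 123), (-26, 104, 130), (60, 105, 136), (62, 104, 136), (64, 105, 137), (66, 105, 138), (68, 105, 142), (70, 105, 147), (72, 104, 154), (74, 104, 160), (76, 104, 161), (78, 104, 161), (80, 95, 157), (82, 95, 154), (84, 96, 157), (86, 97, 159), (88, 96, 157)]
-49 [(-62, 86, 100), (-60, 88, 113), (-58, 88, 136), (-56, 87, 157), (-54, 87, 159), (-52, 87, 142), (-50, 88, 140), (-48, 90, 146), (-46, 95, 146), (-44, 102, 150), (-42, 104, 156), (-40, 104, 159), (-38, 104, 158), (-36, 105, 152), (-34, 105, 145), (-32, 104, 138), (-30, 104, 136), (-28, 106, 136), (-26, 105, 136), (60, 104, 136), (62, 104, 135), (64, 105, 135), (66, 105, 136), (68, 104, 139), (70, 104, 144), (72, 104, 152), (74, 104, 159), (76, 105, 163), (78, 105, 165), (80, 97, 164), (82, 96, 162), (84, 96, 164), (86, 96, 164), (88, 96, 159)]
t 9.7333 pos [ 514.7 -170.1  137.5] rot [ 3.1408e+00 -7.0000e-04 -2.9255e+00] F [-0.2  0.3 -1.9] w -0.00022473054202478662
tool shift mm [-2.2 -0.6 19.4] turn [ 0.0008 -0.0007 -0.0009]
```

View pics/s4.png

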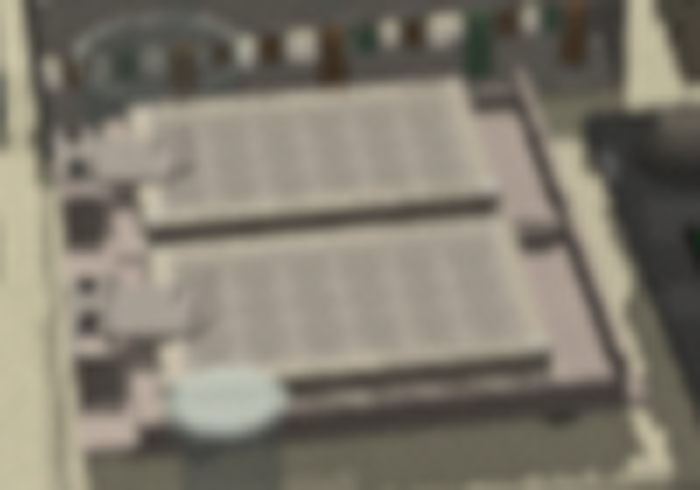

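Both plates' rear edges are now at local x of about 79, so the moved plate is home under its leaf and stayed there. Now pressing the button: first contact at a TCP z of about 116 mm, fully down at about 111 mm.

Request:
jog_arm:
  targets:
    - {"dx": -2,"dy": 0,"dz": 5,"rx": 0,"ry": 0,"rz": 0,"gripper": 1}
    - {"dx": -2,"dy": 0,"dz": 12,"rx": 0,"ry": 0,"rz": 0,"gripper": 1}
    - {"dx": -2,"dy": 0,"dz": 17,"rx": 0,"ry": 0,"rz": 0,"gripper": 1}
    - {"dx": -2,"dy": 0,"dz": 20,"rx": 0,"ry": 0,"rz": 0,"gripper": 1}
    - {"dx": -2,"dy": 0,"dz": 22,"rx": 0,"ry": 0,"rz": 0,"gripper": 1}
    - {"dx": -2,"dy": 0,"dz": 24,"rx": 0,"ry": 0,"rz": 0,"gripper": 1}
    - {"dx": -2,"dy": 0,"dz": 25,"rx": 0,"ry": 0,"rz": 0,"gripper": 1}
    - {"dx": -2,"dy": 0,"dz": 25,"rx": 0,"ry": 0,"rz": 0,"gripper": 1}

```text
t: 10.5
eef_pos: [0.5171, -0.1697, 0.1146]
ee_rot: [3.141, -0.0, -2.925]
force: [-2.3, 2.6, 4.8]
width: 0.0004
gripper_force: 2.3
```

Request:
jog_arm:
  targets:
    - {"dx": 0,"dy": 0,"dz": 1,"rx": 0,"ry": 0,"rz": 0,"gripper": 1}
    - {"dx": 0,"dy": 0,"dz": 2,"rx": 0,"ry": 0,"rz": 0,"gripper": 1}
    - {"dx": 0,"dy": 0,"dz": 3,"rx": 0,"ry": 0,"rz": 0,"gripper": 1}
    - {"dx": 0,"dy": 0,"dz": 4,"rx": 0,"ry": 0,"rz": 0,"gripper": 1}
    - {"dx": 0,"dy": 0,"dz": 4.5,"rx": 0,"ry": 0,"rz": 0,"gripper": 1}
    - {"dx": 0,"dy": 0,"dz": 4.5,"rx": 0,"ry": 0,"rz": 0,"gripper": 1}
    - {"dx": 0,"dy": 0,"dz": 4.5,"rx": 0,"ry": 0,"rz": 0,"gripper": 1}
    - {"dx": 0,"dy": 0,"dz": 4.5,"rx": 0,"ry": 0,"rz": 0,"gripper": 1}

```text
t: 11.17
eef_pos: [0.5174, -0.1698, 0.1137]
ee_rot: [-3.141, 0.002, -2.924]
force: [-13.0, 9.0, 35.6]
width: 0.0004
gripper_force: 17.9
```

36 N at only about 2 mm of travel, with a side force. The 42 mm wide closed fingertips must be landing on the collar around the button. Backing off to look at it.

Request:
jog_arm:
  targets:
    - {"dx": 0,"dy": 0,"dz": -3,"rx": 0,"ry": 0,"rz": 0,"gripper": 1}
    - {"dx": 0,"dy": 0,"dz": -8,"rx": 0,"ry": 0,"rz": 0,"gripper": 1}
    - {"dx": 0,"dy": 0,"dz": -20,"rx": 0,"ry": 0,"rz": 0,"gripper": 1}
    - {"dx": 0,"dy": 0,"dz": -40,"rx": 0,"ry": 0,"rz": 0,"gripper": 1}
    - {"dx": 0,"dy": 0,"dz": -40,"rx": 0,"ry": 0,"rz": 0,"gripper": 1}
    - {"dx": 0,"dy": 0,"dz": -40,"rx": 0,"ry": 0,"rz": 0,"gripper": 1}
    - {"dx": 0,"dy": 0,"dz": -40,"rx": 0,"ry": 0,"rz": 0,"gripper": 1}
    - {"dx": 0,"dy": 0,"dz": -40,"rx": 0,"ry": 0,"rz": 0,"gripper": 1}

```text
t: 11.83
eef_pos: [0.5168, -0.1699, 0.1493]
ee_rot: [3.141, -0.001, -2.925]
force: [-0.9, -0.4, -1.1]
width: 0.0004
gripper_force: 0.0
```

```bash
python3 to.py 517 -170 150
python3 - <<'E'
from h import *
d=np.load("/tmp/top.npz");W=d["W"];g=d["img"].mean(-1)
b=np.zeros(g.shape,bool);b[212:237,344:370]=1;b&=(g>125)&(W[...,2]>.085)
c=np.median(W[b][:,:2],0);print("white centre",W[b][:,:2].mean(0),b.sum())
r=np.hypot(W[...,0]-c[0],W[...,1]-c[1])*1e3
for a in range(0,32,2):
    m=(r>=a)&(r<a+2);print(a,m.sum(),"z",np.round(np.nanpercentile(W[m][:,2],[20,50,80])*1e3,1),"g",int(g[m].mean()))
f=arm.grab_frame("side");V=cloud(f)
i=f["frame"][125:195,260:330,::-1];cv2.imwrite("pics/s5.png",cv2.resize(i,None,fx=8,fy=8,interpolation=cv2.INTER_CUBIC))
E
```

```text
t 11.8333 pos [ 516.8 -169.9  149.3] rot [ 3.1413e+00 -9.0000e-04 -2.9251e+00] F [-0.9 -0.4 -1.1] w 0.0004218602801539582
tool shift mm [-0.2 -0.2 -0.7] turn [ 0.0003 -0.0009 -0.0005]
white centre [ 0.51837217 -0.17228643] 56
0 2 z [94.9 95.4 96. ] g 143
2 5 z [94.9 96.7 97.8] g 143
4 10 z [95.  97.2 98. ] g 143
6 13 z [95.4 96.5 97.7] g 142
8 17 z [95.8 96.6 98.5] g 140
10 21 z [94.5 96.6 97.5] g 121
12 22 z [87.1 90.6 96.4] g 81
14 30 z [85.9 89.3 90.6] g 80
16 30 z [88.1 88.8 90.2] g 88
18 32 z [86.6 88.1 89.8] g 80
20 36 z [76.1 82.  88.3] g 56
22 47 z [74.9 76.6 78.2] g 65
24 49 z [74.8 76.1 77.8] g 83
26 47 z [75.2 76.3 77.9] g 86
28 50 z [74.9 76.3 78. ] g 84
30 59 z [74.8 76.  78.2] g 83
```

View pics/s5.png

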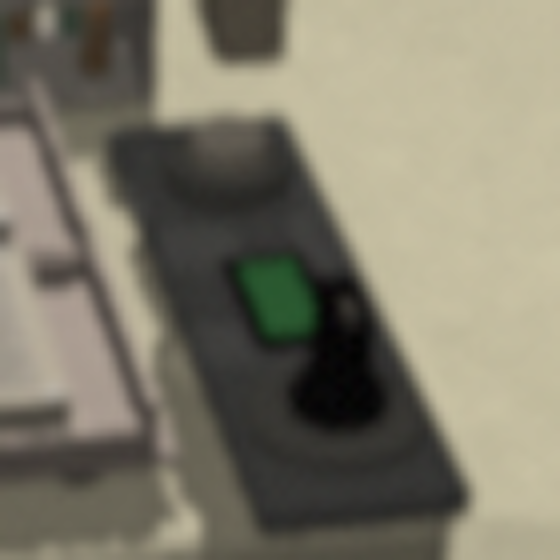

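The picture shows the button at (230,160), with the fingertips clear above it at (245,40). The depth corrects my guess: the button top is at about 96 mm and the collar at about 88.5 mm, so the collar was never reached. 4.8 N at TCP z 114.6 mm fits nearly full travel, and 36 N at 113.7 mm was the button's end stop. It was fully pressed and released. Last check of the plate, then I hand in.

```bash
python3 chk.py && python3 -c "
from station import arm
print(arm.get_state()['force']); print(arm.job_done())"
```

```text
49 [(-62, 532, 35), (-60, 529, 34), (-58, 525, 35), (-56, 521, 42), (-54, 516, 55), (-52, 513, 64), (-36, 103, 93), (-34, 103, 102), (-32, 103, 110), (-30, 104, 122), (-28, 104, 131), (-26, 104, 125), (60, 105, 137), (62, 105, 137), (64, 104, 137), (66, 104, 139), (68, 104, 143), (70, 104, 148), (72, 104, 155), (74, 104, 160), (76, 104, 162), (78, 103, 162), (80, 96, 156), (82, 95, 158), (84, 95, 160), (86, 95, 158), (88, 95, 157)]
-49 [(-58, 88, 92), (-56, 88, 101), (-54, 88, 120), (-52, 88, 140), (-50, 88, 155), (-48, 90, 137), (-46, 94, 130), (-44, 104, 135), (-42, 104, 146), (-40, 105, 156), (-38, 105, 156), (-36, 105, 150), (-34, 104, 145), (-32, 104, 139), (-30, 104, 136), (-28, 104, 136), (-26, 103, 137), (60, 104, 136), (62, 104, 135), (64, 104, 135), (66, 104, 137), (68, 105, 140), (70, 105, 145), (72, 104, 153), (74, 104, 159), (76, 105, 164), (78, 104, 165), (80, 96, 164), (82, 95, 162), (84, 95, 165), (86, 95, 164), (88, 94, 160)]
[0.20005074 0.21258734 0.4743463 ]
the job is handed in; nothing more can be done
None
```

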